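# Fold the dust flaps of the specimen case and hold its lid at the pointer

### The job

Fold the specimen case's narrow inner flap down flat, then the wide one flat over it; after that bring the outer lid forward and down until it stands at the angle shown by the steel pointer arm at its hinge, without letting it drop shut, and finish while still holding the lid steady there in the gripper so a colleague can look at the seal on its underside. Do not shift the pointer or disturb the other things on the desk.

Things in the scene. Friction and masses are not known exactly. Their poses are not given: they have to be found in the camera images.
- case: White painted metal specimen case, fixed to the desk: 170 mm deep (its x), 200 mm wide (its y), 80 mm high. Origin at the centre of its underside; its x points from its front (towards the robot) to its hinge side, its y to its left, z up. Its rear 58 mm is covered by a fixed deck level with the rim (z 80 mm).
- flap_narrow (a joint): Narrow inner flap on the case's left (+y) long side: a 4 mm white plastic panel, 100 mm along the case's x, 85 mm from hinge to free edge. 0 = folded down flat across the case, pi/2 = upright, more = leaning outward (starts at 1.75 to 2.1). Stiff hinge (about 0.07 N m): it stays at any angle where it is left. It cannot go below 0.
- flap_narrow_hinge (a point): Point on the narrow flap's hinge axis (axis along the case's x), mid-length of the flap; in the case frame at (-33, +98, 72) mm. The point's axes turn with the flap and match the case's axes at joint 0; the flap then lies towards -y of it and occupies z 0 to 4 mm.
- flap_narrow_edge (a point): Middle of the narrow flap's free edge, 85 mm from its hinge.
- flap_wide (a joint): Wide inner flap on the case's right (-y) side: as the narrow flap but 120 mm from hinge to free edge. 0 = folded down flat over the case and over the narrow flap, pi/2 = upright, more = leaning outward (starts at 1.75 to 2.0). Same stiff hinge, stays where it is left. The flaps do not catch on each other.
- flap_wide_hinge (a point): Point on the wide flap's hinge axis (along the case's x), mid-length of the flap; in the case frame at (-33, -98, 79) mm. Axes turn with the flap and match the case's axes at joint 0; the flap then lies towards +y of it and occupies z 0 to 4 mm.
- flap_wide_edge (a point): Middle of the wide flap's free edge, 120 mm from its hinge.
- lid (a joint): The outer lid, a 6 mm white panel 150 mm long and 190 mm wide hinged at the back of the case. 0 = shut and level, pi/2 = upright, more = leaning back away from the robot (starts at 1.66 to 1.74, stop at 1.9). About 0.25 kg; the hinge has a little friction that only holds it near upright: let go at the pointer's angle it falls shut.
- lid_hinge (a point): Point on the lid's hinge axis (parallel to the case's y), at its middle; in the case frame at (85, 0, 90) mm. Axes turn with the lid and match the case's at joint 0.
- lid_handle (a point): Middle of the straight grip of the steel bow handle on the lid's free edge: a round bar 12 mm thick, 100 mm long, parallel to the hinge, 190 mm from the hinge axis (and 3 mm above it at joint 0); 38 mm of free space between the bar's centre line and the lid's edge. Axes turn with the lid.
- pointer (a joint): Steel pointer arm, an 8 mm square bar with an 18 mm ball at its free end; the ball centre lies 76 mm from the lid's own hinge axis, just outside the case's right (-y) side: its value is the angle asked of the lid, on the same scale (0 = level towards the case's front, pi/2 = upright; set between 0.75 and 1.05). Stiff; not to be moved.
- pointer_tip (a point): Centre of the ball at the free end of the pointer arm (and 3 mm above the axis at joint 0); the pointer turns about the lid's hinge axis, 122 mm to the right of the case's middle. Axes turn with the pointer and match the case's at joint 0.
- specimen_a: Loose black resin-mounted specimen, cylinder 30 mm across, 20 mm high, in front of the case. Origin at the underside. Bystander.
- specimen_b: Second loose specimen like the first. Bystander.
- mouse: Grey computer mouse, 100 x 58 x 30 mm, right of the case. Origin at the underside. Bystander.
- notepad: Paper notepad with a pen on it, 190 x 130 x 12 mm (pen to 20 mm), left of the case. Origin at the underside. Bystander.
- bottle: White bottle, 60 mm across, 130 mm high, behind the case. Origin at the underside. Bystander.
- mug: White mug, 80 mm across, 90 mm high, far right. Origin at the underside. Bystander.
- loupe: Small dark standing magnifier, 42 mm across, 38 mm high, right of the case. Origin at the underside. Bystander.

How it is judged (in metres and radians):
On the way, in this order (a step that is already met when the one before it is completed fails the run):
1. the narrow flap is folded down while the wide flap is still up (value of joint flap_narrow below 0.12 rad and value of joint flap_wide above 0.6 rad), for 0.2 s.
2. both flaps are folded down, the lid still open (value of joint each of flap_narrow, flap_wide below 0.12 rad and value of joint lid above 1.35 rad), for 0.2 s.
At the end, for the whole second after the job is handed in: Both flaps lie folded (within 0.12 rad, 7 degrees, of flat); the lid stands within 0.09 rad (5 degrees) of the pointer's angle, still (under 0.08 rad/s), and the gripper's fingers are holding it (contact over 0.5 N) (value of joint each of flap_narrow, flap_wide below 0.12 rad and angle between the x axis of lid_handle and the x axis of pointer_tip, either way round below 0.09 rad and value of joint lid between 0.6 and 1.2 rad and velocity of joint lid between -0.08 and 0.08 rad/s and contact force between the fingers and lid above 0.5 N); the arm keeps its last pose, push and grip.
It fails at once if the lid drops nearly shut (value of joint lid below 0.4 rad).
It fails at once if the pointer is shifted (tip moved over 8 mm) (distance of pointer_tip from where it was at the start of the episode above 0.008 m).
It fails at once if a bystander is moved more than 30 mm (distance of any of specimen_a, specimen_b, mouse, notepad, bottle, mug, loupe from where it was at the start of the episode above 0.03 m).
It also fails if it takes over 62 s, if anything falls off the work surface, if the arm or the gripper's body presses on something with over 40 N, if the wrist force passes 120 N, or if a joint passes its speed limit or range.

### The arm

A 6-joint arm with a two-finger parallel gripper is mounted at the origin on the work surface. World frame = base frame: x ahead of the robot, y to its left, z up, the work surface at z = 0. Lengths are in mm, angles in rad, forces in N, time in s.
With the tool pointing down it reaches from about 275 to 725 mm from the base axis. Payload 15.9 kg.
Tool frame: the origin (TCP) lies midway between the tips of the shut fingers; the grasp point (between the pads) lies 19 mm behind it (manip.grasp_offset is the distance from the TCP to the grasp point, in mm); z points along the fingers, y is the direction in which the jaws open and shut (so a half turn about z gives the same grasp; the last joint's range is limited). The gripper opens to 85 mm and grips with 20 to 120 N. Pads are 22 mm wide; open, the fingers measure 114 mm over their backs; the gripper's body (76 mm by 85 mm) begins 54 mm behind the grasp point. The pads swing forward as they close: fully open they stand 13 mm farther back than shut.
Start: joints at [1.108, 0.213, -0.034, 1.323, 0, 1.571], TCP at [223.219, 447.391, 210.306] pointing down, gripper open.
Joint ranges: [-2.98, 2.98], [-0.74, 1.72], [-1.14, 1.35], [-2.1, 2.04], [-1.57, 1.44], [-3.14, 3.14]. Speed limits (rad/s): [1.89, 1.89, 2.39, 2.57, 3.14, 3.14].

### API

Orientations are given as a unit quaternion [x, y, z, w].
In Python, from workcell import status, optics, sign_off, models, manip gives the robot as it stands.
- The arm moves only by the shell command python3 -m crank 'ROWS'. ROWS is JSON, a list that holds one entry, the list of rows, each a list of 7 numbers: the shift along the tool's x, y, z in mm, then the turn, a rotation vector about the tool's x, y, z in rad, then the finger opening in mm, from 0 to 85.4. In form: [[[x, y, z, ax, ay, az, jaw], ...]]. A call has 1 to 12 rows; each row shifts and turns the commanded pose from where the row before left it, along the tool's axes as they then stand; what a row does not reach is not made up. A row lasts 1/12 s, in which the tool goes at most 41.7 mm and 7.16 degrees, less where a joint would pass 70% of its speed; a pose out of reach is approached as far as the arm can. A call with a gripper value outside its range is refused whole. The fingers move at their own pace and stop on an object; the grip force is fixed at half the most. Time passes only in rows, so rows that do not move let the fingers close. It gives the time, the measured TCP pose, the force and the opening at its end, in the units of the state.
- status.get_obs(): the state, without advancing time (a new reading comes with each control period).
- optics.camera(name): name is "scene" or "side" or "wrist"; returns a dict with "pixels" (480x640x3 uint8, red, green, blue), "vertical_fov" (degrees; the focal length in pixels is half the picture's height over the tangent of half this angle, whatever the lens; pixels are square), "cx", "cy" (the principal point, pixels), "R" (3x3) and "t" (3): a world point X has camera coordinates R X + t. Camera axes: x right, y down, z forward; pixel columns grow to the right and rows downward; lengths in mm; the calibration is good to about 2 mm. A picture is of the moment at which its call begins. There is no depth.
- sign_off(): hands the job in, once; it reports no verdict.
Trained networks look in a picture, given as the dict that the camera call returned (one of the last four; its "shot" number tells which), for a name from the list of things; names that differ only in an ending like _2 or _b are one class to them, and where a whole thing is asked for, a point or a joint stands for the part that bears it (a point fixed in the world has none). Each returns a list of dicts, best first, with "conf" (0 to 1); they miss things now and then, are a little off and sometimes report something else, mostly with a low value. They report only what shows in the picture. A call takes as long as a camera call.
- models.recognise(picture, label): "box" ([centre column, centre row, width, height] in pixels, round what is visible of it).
The state is a dict: "t": time; "q": joint angles; "qd": joint speeds; "effort": joint torques, N m; "position": TCP position; "ee_rot": TCP orientation; "wrist_force": force on the tool from outside, world axes, zero at the start; "ft_torque": the same for the moment, N m; "width": finger opening in mm.
Only numpy, scipy, OpenCV 4.12 (cv2) and the standard library are available. Lean on these libraries where they do the work, as an engineer would, in place of code of your own. Each camera call takes 0.05 s, during which the arm holds its last target. There are 200 camera calls.

## Working session

There is one attempt and no reset: what is moved stays moved. The work goes in short steps, Python scripts to look and compute and a shell command to move; the robot and the scene stay as the last step left them, time stands still between calls to the robot, and variables do not carry over. Pictures are saved under pics/ and viewed, about 8 in all and at most 12, crops included, and the job is handed in when it is done.

```bash
ls; mkdir -p pics; python3 - <<'E'
from workcell import status, optics, models
import cv2,json,numpy as np
o=status.get_obs(); print({k:np.round(v,3).tolist() for k,v in o.items()})
for n in ["scene","side"]:
    p=optics.camera(n); cv2.imwrite(f"pics/{n}0.png",p["pixels"][:,:,::-1])
    print(n,p["vertical_fov"],p["cx"],p["cy"],np.round(p["R"],4).tolist(),np.round(p["t"],1).tolist(), [k for k in p])
    for l in ["case","flap_narrow","flap_wide","lid","lid_handle","pointer","pointer_tip"]:
        print(l,[(np.round(d["box"]).tolist(),round(d["conf"],2)) for d in models.recognise(p,l)[:2]])
E
```

```text
pics
{'t': 0.0, 'q': [1.108, 0.213, -0.035, 1.323, 0.0, 1.571], 'qd': [-0.001, 0.0, 0.001, -0.001, -0.001, -0.0], 'effort': [0.005, -68.617, 48.712, 0.017, 0.0, 0.0], 'position': [223.06, 447.103, 209.818], 'ee_rot': [0.229, 0.973, -0.001, -0.0], 'wrist_force': [0.183, 0.208, -0.379], 'ft_torque': [-0.01, 0.016, -0.068], 'width': 85.589}
scene 54.44876384827529 318.38031337161914 239.6346052695538 [[0.87, 0.493, 0.0074], [0.3954, -0.6887, -0.6077], [-0.2944, 0.5317, -0.7941]] [-502.9, -177.4, 1194.4] ['pixels', 'vertical_fov', 'cx', 'cy', 'R', 't', 'shot']
case [([268.0, 258.0, 165.0, 155.0], 0.98)]
flap_narrow [([294.0, 206.0, 44.0, 49.0], 0.62)]
flap_wide [([221.0, 280.0, 58.0, 32.0], 0.64)]
lid [([322.0, 251.0, 63.0, 122.0], 0.86)]
lid_handle [([322.0, 253.0, 55.0, 117.0], 0.8), ([157.0, 421.0, 62.0, 60.0], 0.69)]
pointer [([272.0, 309.0, 35.0, 39.0], 0.71)]
pointer_tip [([269.0, 311.0, 37.0, 40.0], 0.59)]
side 57.104953599232445 322.38774940650046 242.82620988239773 [[0.9623, -0.2709, 0.024], [-0.1542, -0.6162, -0.7723], [0.224, 0.7395, -0.6348]] [-553.8, 155.6, 843.6] ['pixels', 'vertical_fov', 'cx', 'cy', 'R', 't', 'shot']
case [([322.0, 257.0, 131.0, 190.0], 0.95), ([265.0, 403.0, 26.0, 32.0], 0.53)]
flap_narrow [([281.0, 228.0, 56.0, 42.0], 0.86), ([367.0, 301.0, 29.0, 40.0], 0.34)]
flap_wide [([313.0, 303.0, 68.0, 45.0], 0.62)]
lid [([364.0, 229.0, 47.0, 129.0], 0.74), ([280.0, 229.0, 52.0, 42.0], 0.55)]
lid_handle [([363.0, 230.0, 54.0, 136.0], 0.78), ([364.0, 301.0, 31.0, 29.0], 0.69)]
pointer [([366.0, 300.0, 32.0, 37.0], 0.8), ([365.0, 231.0, 51.0, 134.0], 0.49)]
pointer_tip [([366.0, 301.0, 30.0, 28.0], 0.54), ([312.0, 302.0, 66.0, 34.0], 0.22)]
```

```bash
python3 - <<'E'
import cv2
for n,(c,r) in {"scene":(140,130),"side":(220,130)}.items():
    i=cv2.imread(f"pics/{n}0.png"); cv2.imwrite(f"pics/{n}0c.png",cv2.resize(i[r:r+220,c:c+260],None,fx=3,fy=3)[:600,:780])
E
```

```text
(no output)
```

View pics/scene0c.png

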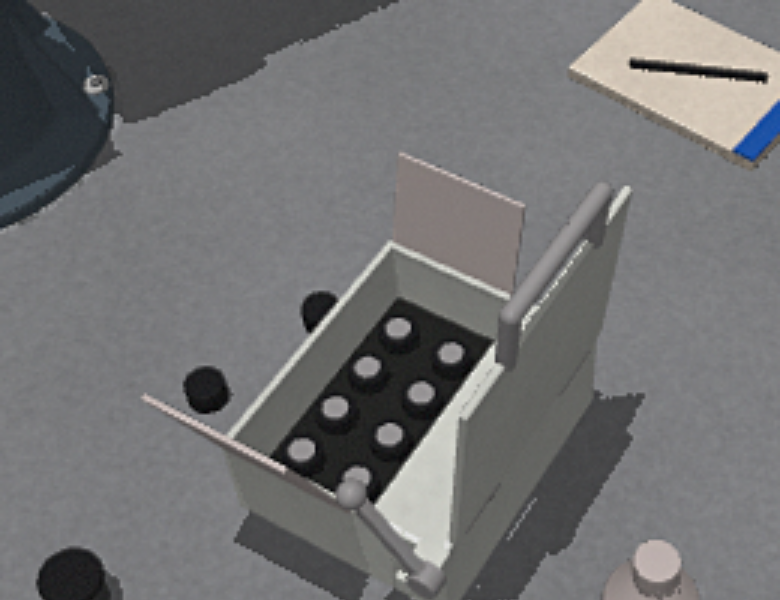

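View pics/side0c.png

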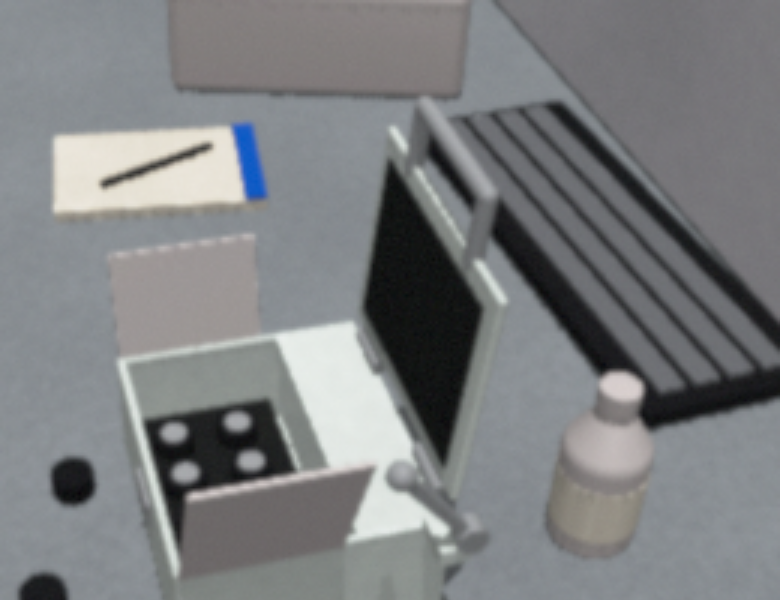

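```bash
cat > h.py <<'E'
import numpy as np
from scipy.spatial.transform import Rotation as Ro
from scipy.optimize import least_squares
def rz(y): return Ro.from_euler('z',y).as_matrix()
def narrow(a,x,d,n=2): return np.array([x,98-d*np.cos(a)+n*np.sin(a),72+d*np.sin(a)+n*np.cos(a)])
def wide(a,x,d,n=2): return np.array([x,-98+d*np.cos(a)-n*np.sin(a),79+d*np.sin(a)+n*np.cos(a)])
def lid(a,y,d,n=3): return np.array([85-d*np.cos(a)+n*np.sin(a),y,90+d*np.sin(a)+n*np.cos(a)])
def proj(p,X):
    f=240/np.tan(np.radians(p["vertical_fov"])/2); c=np.array(p["R"])@X+np.array(p["t"])
    return np.array([p["cx"]+f*c[0]/c[2],p["cy"]+f*c[1]/c[2]])
E
cat > fit.py <<'E'
from h import *
from workcell import optics
P={n:optics.camera(n) for n in("scene","side")}
off={"scene":(140,130),"side":(220,130)}
pts={"scene":{"nf":(400,154),"nr":(524,206),"fl":(392,244),"fr":(228,436),"wf":(143,398),"hl":(604,190),"hr":(510,318),"ball":(351,494)},
"side":{"nf":(111,254),"nr":(253,236),"fl":(120,360),"fr":(178,575),"wf":(187,496),"wr":(373,467),"hl":(426,103),"hr":(488,193),"ball":(401,475)}}
def model(v):
    x,y,w,an,aw,al,ap=v
    m=dict(nf=narrow(an,-83,85),nr=narrow(an,17,85),fl=np.array([-85,100,80]),fr=np.array([-85,-100,80]),wf=wide(aw,-83,120),wr=wide(aw,17,120),hl=lid(al,47,190),hr=lid(al,-47,190),ball=lid(ap,-122,76))
    return {k:rz(w)@q+[x,y,0] for k,q in m.items()}
def res(v,lst=False):
    m=model(v); r=[]
    for n in pts:
        for k,q in pts[n].items(): r.append((n,k,proj(P[n],m[k])-np.array(q)/3-off[n]))
    return r if lst else np.concatenate([a[2] for a in r])
best=min((least_squares(res,[500,y,w,1.9,1.85,1.7,.9],loss="soft_l1") for y in(-100,0,100,200) for w in(-.5,0,.5)),key=lambda s:s.cost)
print(np.round(best.x,3),best.cost)
for n,k,e in res(best.x,True): print(n,k,np.round(e,1))
for k,q in model(best.x).items(): print(k,np.round(q))
E
python3 fit.py
python3 - <<'E'
from workcell import optics,models
from h import *
p=optics.camera("scene")
f=240/np.tan(np.radians(p["vertical_fov"])/2);R=np.array(p["R"]);t=np.array(p["t"]);C=-R.T@t
for l in ["specimen_a","mouse","notepad","bottle","mug","loupe"]:
    for d in models.recognise(p,l)[:2]:
        c,r,w,h=d["box"]; v=R.T@[(c-p["cx"])/f,(r-p["cy"])/f,1]; print(l,round(d["conf"],2),np.round(C+v*(15-C[2])/v[2]))
E
```

```text
[ 5.29973e+02 -7.87020e+01 -6.00000e-03  1.76000e+00  1.96600e+00
  1.65600e+00  8.94000e-01] 14.18459940874386
scene nf [-0.5 -0.3]
scene nr [0.2 0.5]
scene fl [-0.2 -1.6]
scene fr [-2.5  1.6]
scene wf [-0.8 -0.4]
scene hl [-1.6  1.4]
scene hr [ 0.8 -2.5]
scene ball [-0.3 -0.1]
side nf [-0.  -0.4]
side nr [ 1.7 -1.1]
side fl [-0.2 -1.5]
side fr [-1.  -0.5]
side wf [0.4 0.5]
side wr [ 2.2 -1.4]
side hl [0.9 1. ]
side hr [-0.4 -0.8]
side ball [ 0.2 -0. ]
nf [448.  38. 155.]
nr [548.  37. 155.]
fl [446.  22.  80.]
fr [ 444. -178.   80.]
wf [ 446. -224.  189.]
wr [ 546. -225.  189.]
hl [634. -32. 279.]
hr [ 634. -126.  279.]
ball [ 569. -201.  151.]
specimen_a 0.67 [ 425. -152.   15.]
specimen_a 0.61 [ 369. -118.   15.]
mouse 0.65 [ 504. -437.   15.]
notepad 0.64 [538. 354.  15.]
mug 0.89 [ 648. -373.   15.]
loupe 0.81 [ 397. -288.   15.]
```

The front-left view shows both flaps open outward (narrow edge at scene ~ (290,190), wide edge at ~ (200,268)). The lid is nearly upright with its handle at ~ (325,215), and the pointer ball is at ~ (257,295). The fit agrees to 1–2.5 px: case at (530,-79), yaw about 0, pointer about 0.89. First I align the tool with tool x = +Y world and tool y = +X world.

```bash
python3 -m crank '[[[0,0,0,0,0,0.111,0],[0,0,0,0,0,0.111,0],[0,0,0,0,0,0.111,0],[0,0,0,0,0,0.111,0],[0,0,0,0,0,0.111,0],[0,0,0,0,0,0.111,0],[0,0,0,0,0,0.111,0],[0,0,0,0,0,0.111,0],[0,0,0,0,0,0.111,0],[0,0,0,0,0,0.109,0]]]'; python3 -m crank '[[[-31,21,0,0,0,0,0],[-31,21,0,0,0,0,0],[-31,21,0,0,0,0,0],[-31,21,0,0,0,0,0],[-31,21,0,0,0,0,0],[-31,21,0,0,0,0,0],[-31,21,0,0,0,0,0],[-31,21,0,0,0,0,0],[-31,21,0,0,0,0,0],[-31,21,0,0,0,0,0],[-31,21,0,0,0,0,0],[-24,24,0,0,0,0,0]]]'
```

```text
t: 2.08
position: [223.2, 447.4, 210.3]
ee_rot: [0.709, 0.705, -0.0, 0.0]
wrist_force: [0.1, -0.2, -0.5]
width: -0.2
t: 3.08
position: [478.7, 79.9, 210.6]
ee_rot: [0.707, 0.707, 0.0, 0.0]
wrist_force: [-0.3, 0.6, 0.6]
width: -0.0
```

```bash
python3 -m crank '[[[-5,6,28,0,0,0,0],[0,6,28,0,0,0,0],[0,5,29,0,0,0,0],[-15,0,0,0,0,0,0],[-15,0,0,0,0,0,0],[-10,0,0,0,0,0,0],[-10,0,0,0,0,0,0],[-10,0,0,0,0,0,0],[-10,0,0,0,0,0,0],[0,0,0,0,0,0,0]]]'; python3 -m crank '[[[-8,0,2,0,0,0,0],[-8,0,5,0,0,0,0],[-7,0,5,0,0,0,0],[-7,0,6,0,0,0,0],[-6,0,6,0,0,0,0],[-5,0,6,0,0,0,0],[-5,0,6,0,0,0,0],[-2,0,5,0,0,0,0],[0,0,3,0,0,0,0],[0,0,0,0,0,0,0]]]'
```

```text
t: 3.92
position: [495.4, 5.9, 125.6]
ee_rot: [0.708, 0.707, 0.0, 0.0]
wrist_force: [-0.2, 0.1, -0.4]
width: -0.1
t: 4.75
position: [494.7, -40.6, 80.5]
ee_rot: [0.707, 0.707, -0.0, -0.0]
wrist_force: [0.3, -0.3, -0.4]
width: 0.1
```

```bash
python3 -m crank '[[[0,0,3,0,0,0,0],[0,0,1,0,0,0,0],[0,0,0,0,0,0,0]]]'; python3 - <<'E'
from workcell import optics
import cv2
a=optics.camera("scene")["pixels"][130:330,140:400,::-1]
cv2.imwrite("pics/a1.png",cv2.resize(a,None,fx=3,fy=3))
E
```

```text
t: 5.0
position: [495.2, -40.4, 77.2]
ee_rot: [0.707, 0.707, 0.0, -0.0]
wrist_force: [0.6, -0.2, 0.8]
width: 0.1
```

View pics/a1.png

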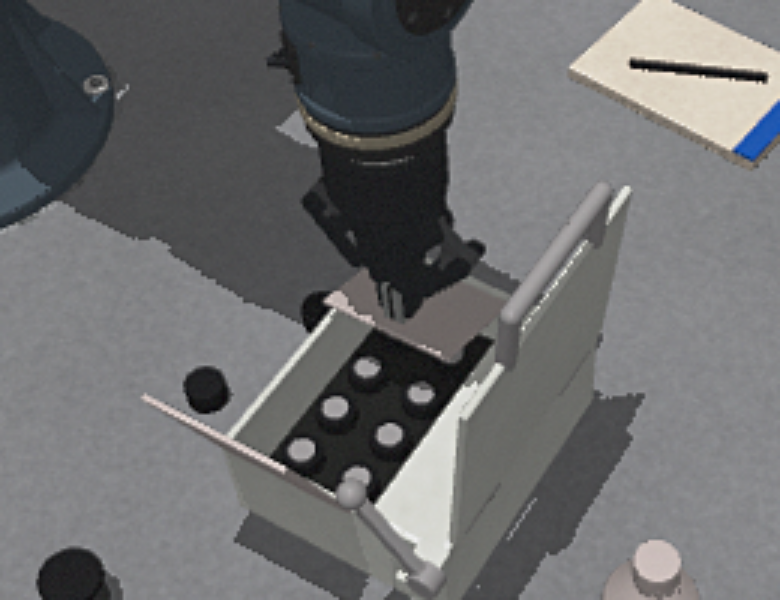

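The narrow flap lies across the case around crop (420,310), and the wide flap is still up. Next is the wide flap.

```bash
python3 -m crank '[[[0,0,-24,0,0,0,0],[0,0,-25,0,0,0,0],[0,0,-35,0,0,0,0],[0,0,-35,0,0,0,0],[0,0,-26,0,0,0,0],[-20,-2,0,0,0,0,0],[-35,-2,0,0,0,0,0],[-35,-2,0,0,0,0,0],[-35,-2,0,0,0,0,0],[-35,-2,0,0,0,0,0],[-35,-2,0,0,0,0,0],[-20,-2,0,0,0,0,0]]]'; python3 -m crank '[[[-15,0,0,0,0,0,0],[0,0,0,0,0,0,0]]]'
```

```text
t: 6.05
position: [480.7, -258.6, 222.3]
ee_rot: [0.708, 0.707, -0.0, 0.0]
wrist_force: [0.2, 0.6, -0.1]
width: 0.2
t: 6.22
position: [481.0, -272.7, 222.0]
ee_rot: [0.708, 0.706, -0.0, 0.0]
wrist_force: [0.8, -0.3, 0.5]
width: 0.1
```

```bash
python3 -m crank '[[[0,0,25,0,0,0,0],[0,0,25,0,0,0,0],[0,0,20,0,0,0,0],[12,0,0,0,0,0,0],[12,0,0,0,0,0,0],[12,0,0,0,0,0,0],[12,0,0,0,0,0,0],[12,0,0,0,0,0,0],[12,0,0,0,0,0,0],[12,0,0,0,0,0,0],[0,0,0,0,0,0,0]]]'; python3 -m crank '[[[9,0,0,0,0,0,0],[9,0,0,0,0,0,0],[9,0,0,0,0,0,0],[10,0,3,0,0,0,0],[10,0,5,0,0,0,0],[9,0,7,0,0,0,0],[9,0,8,0,0,0,0],[6,0,10,0,0,0,0],[6,0,10,0,0,0,0],[3,0,8,0,0,0,0],[3,0,8,0,0,0,0],[1,0,6,0,0,0,0]]]'; python3 -m crank '[[[0,0,2,0,0,0,0],[0,0,0,0,0,0,0]]]'
```

```text
t: 7.13
position: [481.3, -184.4, 152.7]
ee_rot: [0.707, 0.708, 0.0, 0.0]
wrist_force: [-0.3, 0.2, -0.0]
width: 0.1
t: 8.13
position: [480.8, -102.0, 86.2]
ee_rot: [0.707, 0.707, -0.0, -0.0]
wrist_force: [-0.0, 0.0, 0.7]
width: 0.4
t: 8.3
position: [480.9, -102.6, 84.8]
ee_rot: [0.707, 0.707, -0.0, -0.0]
wrist_force: [-0.6, 0.6, 0.6]
width: 0.3
```

```bash
python3 -m crank '[[[0,0,1.5,0,0,0,0],[0,0,0,0,0,0,0],[0,0,-15,0,0,0,0],[0,0,-35,0,0,0,60],[0,0,-35,0,0,0,60],[0,0,-35,0,0,0,60],[0,0,-35,0,0,0,60],[2,0,-35,0,0,0,60],[10,0,-35,0,0,0,60],[10,0,-21,0,0,0,60],[0,0,0,0,0,0,60]]]';python3 - <<'E'
from workcell import optics
import cv2,numpy as np
a=optics.camera("scene")["pixels"][130:330,140:340,::-1]
b=optics.camera("side")["pixels"][130:330,240:440,::-1]
cv2.imwrite("pics/a2.png",cv2.resize(np.hstack([a,b]),None,fx=2,fy=2,interpolation=cv2.INTER_CUBIC))
E
```

```text
t: 9.22
position: [482.5, -79.9, 334.5]
ee_rot: [0.707, 0.707, 0.002, 0.003]
wrist_force: [0.7, -0.3, -0.2]
width: 59.8
```

View pics/a2.png

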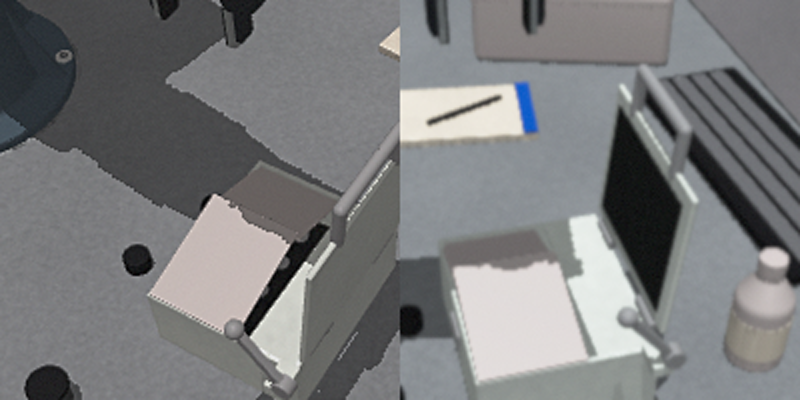

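Both flaps lie flat (scene and side halves agree) and the lid is still open. Next I move above the handle.

```bash
python3 -m crank '[[[0,20,0,0,0,0,60],[0,25,0,0,0,0,60],[0,25,0,0,0,0,60],[0,25,0,0,0,0,60],[0,25,0,0,0,0,60],[0,20,0,0,0,0,60],[0,12,0,0,0,0,60],[0,0,0,0,0,0,60]]]';python3 - <<'E'
from workcell import optics
from h import *
import cv2
a=optics.camera("wrist");b=optics.camera("side")
ia=a["pixels"][:,:,::-1].copy()
for al in (1.62,1.66,1.70,1.74):
    l=[rz(-.006)@lid(al,y,190)+[530,-79,0] for y in(47,-47)]
    u=[proj(a,X) for X in l]; print(al,np.round(l[0]),np.round(u).tolist(),[np.round(proj(b,X)).tolist() for X in l])
cv2.imwrite("pics/a3.png",np.hstack([cv2.resize(ia,(400,300)),cv2.resize(b["pixels"][90:290,260:526,::-1],(400,300))]))
E
```

```text
t: 9.98
position: [634.6, -81.0, 326.7]
ee_rot: [0.707, 0.707, -0.001, -0.002]
wrist_force: [-0.2, -0.7, -0.5]
width: 60.1
1.62 [628. -33. 280.] [[304.0, 176.0], [304.0, 321.0]] [[359.0, 166.0], [378.0, 194.0]]
1.66 [635. -33. 279.] [[317.0, 176.0], [316.0, 320.0]] [[363.0, 165.0], [383.0, 194.0]]
1.7 [643. -33. 278.] [[330.0, 176.0], [327.0, 320.0]] [[367.0, 165.0], [387.0, 194.0]]
1.74 [650. -33. 277.] [[343.0, 176.0], [339.0, 319.0]] [[371.0, 166.0], [391.0, 194.0]]
```

View pics/a3.png

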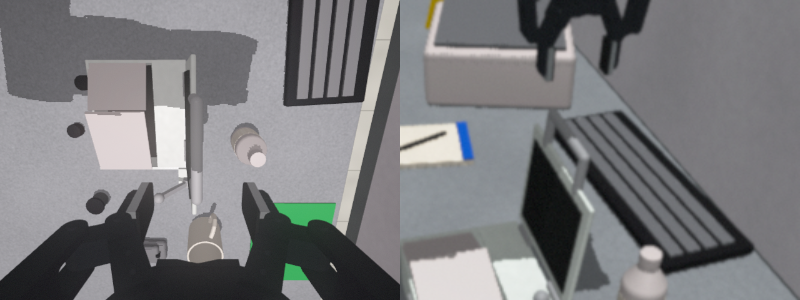

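The bar is centred between the fingers (wrist column ~315, predicted 317). Now I descend and grip.

```bash
python3 -m crank '[[[0,0,14,0,0,0,60],[0,0,14,0,0,0,60],[0,0,14,0,0,0,60],[0,0,12,0,0,0,60],[0,0,10,0,0,0,60],[0,0,0,0,0,0,60]]]'; python3 -c "
from workcell import status;print(status.get_obs()['position'])"
```

```text
t: 10.58
position: [631.5, -80.8, 264.2]
ee_rot: [0.707, 0.707, -0.001, -0.001]
wrist_force: [-0.2, -0.3, -0.7]
width: 60.0
[631.48028583 -80.7777863  264.23635623]
```

```bash
python3 -m crank '[[[0,2,2,0,0,0,40],[0,0,0,0,0,0,25],[0,0,0,0,0,0,12],[0,0,0,0,0,0,0],[0,0,0,0,0,0,0],[0,0,0,0,0,0,0],[0,0,0,0,0,0,0],[0,0,0,0,0,0,0]]]'
```

```text
t: 11.25
position: [635.3, -80.6, 263.9]
ee_rot: [0.707, 0.707, 0.0, 0.0]
wrist_force: [0.8, 0.6, 1.9]
width: -0.1
```

```bash
python3 - <<'E'
from workcell import optics
import cv2,numpy as np
a=optics.camera("scene")["pixels"][70:280,210:490,::-1];b=optics.camera("side")
cv2.imwrite("pics/a4.png",np.hstack([cv2.resize(a,(400,300)),cv2.resize(b["pixels"][90:300,260:540,::-1],(400,300))]))
E
```

```text
(no output)
```

View pics/a4.png

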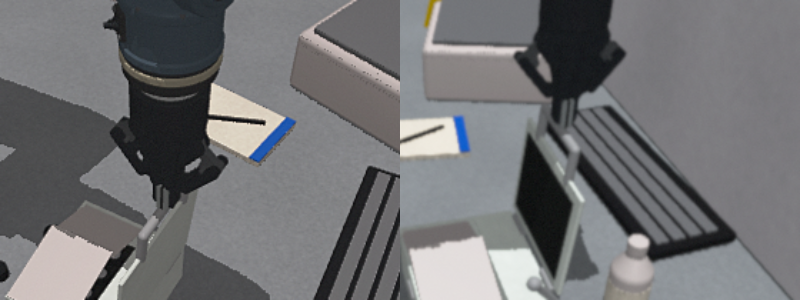

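```bash
python3 - <<'E'
from workcell import optics
from h import *
import cv2
o=[]
for n,(c,r) in {"scene":(275,170),"side":(330,140)}.items():
    p=optics.camera(n); o.append(cv2.resize(p["pixels"][r:r+90,c:c+65,::-1],(400,554),interpolation=cv2.INTER_CUBIC))
    T=proj(p,np.array([635.3,-80.6,264])); print(n,"tcp crop px",np.round((T-[c,r])*400/65), "model ends",[np.round((proj(p,lid(1.66,y,190)+[530,-79,0])-[c,r])*400/65).tolist() for y in(50,-50)])
cv2.imwrite("pics/a5.png",np.hstack(o))
E
```

```text
scene tcp crop px [313. 310.] model ends [[406.0, 146.0], [219.0, 400.0]]
side tcp crop px [260. 287.] model ends [[201.0, 150.0], [329.0, 335.0]]
```

View pics/a5.png

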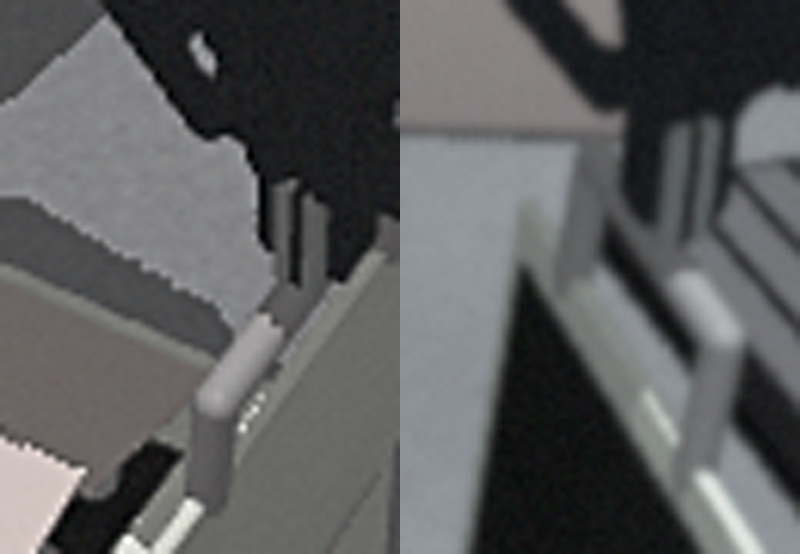

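```bash
python3 - <<'E'
from workcell import optics,status
from h import *
import cv2
p=optics.camera("wrist"); print(status.get_obs()["width"],status.get_obs()["wrist_force"])
print(np.round(-np.array(p["R"]).T@np.array(p["t"])),[np.round(proj(p,X)).tolist() for X in [np.array([635.,-80.6,264]),*[lid(1.66,y,190)+[530,-79,0] for y in(50,-50)]]])
cv2.imwrite("pics/a6.png",p["pixels"][:,:,::-1])
E
```

```text
-0.12471031505020833 [ 0.32244937 -0.00691315  2.96531451]
[636.  -2. 427.] [[315.0, 289.0], [314.0, 190.0], [314.0, 392.0]]
```

View pics/a6.png

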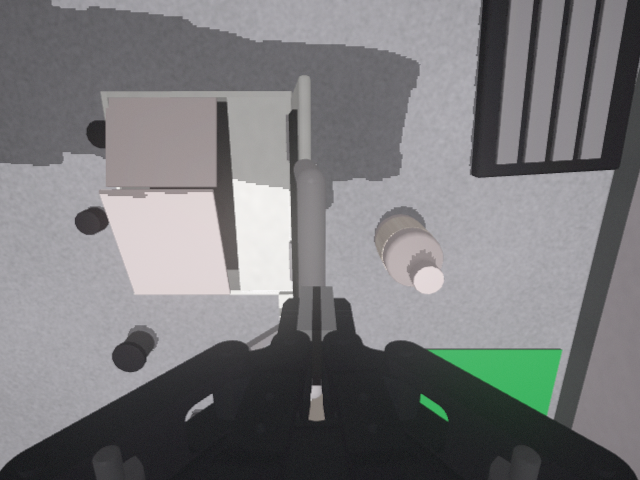

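The wrist view shows the shut fingers (288–340 rows) above the bar (column ~311), so the grip did not catch. I'll reopen, go lower and close more slowly.

```bash
python3 -m crank '[[[0,0,0,0,0,0,60],[0,0,0,0,0,0,60],[0,0,0,0,0,0,60],[0,0,0,0,0,0,60],[0,-1,6,0,0,0,60],[0,-1,6,0,0,0,60],[0,0,0,0,0,0,60]]]'; python3 -m crank '[[[0,0,0,0,0,0,45],[0,0,0,0,0,0,35],[0,0,0,0,0,0,28],[0,0,0,0,0,0,22],[0,0,0,0,0,0,22]]]';  python3 -m crank '[[[0,0,0,0,0,0,18],[0,0,0,0,0,0,14],[0,0,0,0,0,0,10],[0,0,0,0,0,0,8],[0,0,0,0,0,0,8]]]'
```

```text
t: 12.08
position: [632.5, -80.5, 250.0]
ee_rot: [0.707, 0.707, -0.001, -0.001]
wrist_force: [0.6, -0.3, 0.4]
width: 60.0
t: 12.5
position: [633.3, -80.6, 251.9]
ee_rot: [0.707, 0.707, 0.0, 0.0]
wrist_force: [-1.0, 0.2, 0.5]
width: 22.3
t: 12.92
position: [633.3, -80.6, 252.0]
ee_rot: [0.707, 0.707, 0.0, 0.0]
wrist_force: [0.1, 0.6, 2.8]
width: 9.6
```

```bash
python3 - <<'E'
from workcell import optics,status
from h import *
import cv2
print(status.get_obs()["width"])
o=[]
for n,(c,r) in {"scene":(200,195),"side":(245,190)}.items():
    p=optics.camera(n); i=cv2.resize(p["pixels"][r:r+140,c:c+100,::-1],(400,560),interpolation=cv2.INTER_CUBIC)
    W=lambda q: tuple(int(v) for v in (proj(p,rz(-.006)@np.array(q)+[530,-79,0])-[c,r]+.5)*4)
    for a,col in((0,(0,200,0)),(.12,(0,0,255))):
        for f,L in((narrow,85),(wide,120)):
            for x in(-83,17): cv2.circle(i,W(f(a,x,L,4)),3,col,1)
    for q in[(-85,100,80),(-85,-100,80),(27,-100,80),(27,100,80)]: cv2.circle(i,W(q),3,(255,0,0),1)
    o.append(i)
cv2.imwrite("pics/a7.png",np.hstack(o))
E
```

```text
9.59421006144075
```

View pics/a7.png

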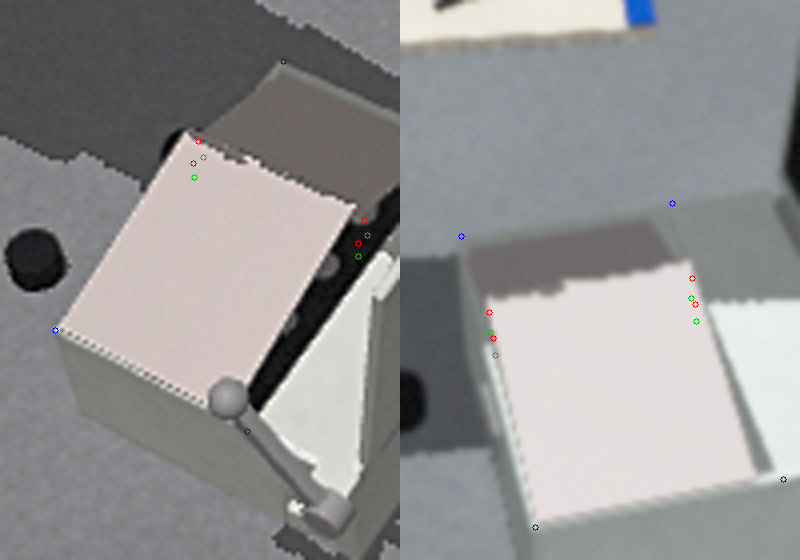

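Both views put the wide flap's free edge at about 0.2 rad, not flat: scene edge corner seen at (187,133) where the 0.12 mark is at (198,142). The real fingertips therefore sit about 18 mm behind the reported TCP, which also explains the missed grip. The narrow flap is probably around 0.2 too, so neither step has been met yet.

The fix is to let go, lift the wide flap from its front edge with a tilted finger, then press both flaps deeper in order.

```bash
python3 -c "
from workcell import manip;print(manip.grasp_offset)"; python3 -m crank '[[[0,0,0,0,0,0,60],[0,0,0,0,0,0,60],[0,0,0,0,0,0,60],[0,0,-20,0,0,0,60],[0,0,-25,0,0,0,60],[0,0,-25,0,0,0,60],[0,-20,0,0,0,0,0],[0,-35,0,0,0,0,0],[0,-35,0,0,0,0,0],[0,-35,0,0,0,0,0],[1,-35,0,0,0,0,0],[2,-35,0,0,0,0,0]]]'; python3 -m crank '[[[4,-37,0,-0.112,0,0,0],[0,0,0,-0.112,0,0,0],[0,0,0,-0.112,0,0,0],[0,0,0,-0.112,0,0,0],[0,0,0,-0.112,0,0,0],[0,0,0,-0.112,0,0,0],[0,0,0,-0.113,0,0,0],[0,0,0,0,0,0,0]]]'
```

```text
18.700000000000003
t: 14.02
position: [439.6, -77.6, 321.7]
ee_rot: [0.707, 0.707, -0.0, 0.0]
wrist_force: [0.1, -0.0, 0.4]
width: -0.2
t: 14.68
position: [415.0, -74.2, 317.5]
ee_rot: [0.66, 0.658, 0.257, 0.255]
wrist_force: [-1.0, 0.7, -0.3]
width: 0.3
```

```bash
python3 -m crank '[[[0,-21,21.5,0,0,0,0],[0,-21,21.5,0,0,0,0],[0,-21,21.5,0,0,0,0],[0,-21,21.5,0,0,0,0],[0,-21,21.5,0,0,0,0],[0,-21,21.5,0,0,0,0],[0,-21,21.5,0,0,0,0],[0,-21,21.5,0,0,0,0],[0,0,0,0,0,0,0]]]'; python3 - <<'E'
from workcell import optics
import cv2,numpy as np
a=optics.camera("scene")["pixels"][150:330,160:340,::-1];b=optics.camera("side")["pixels"][150:330,240:420,::-1]
cv2.imwrite("pics/a8.png",np.hstack([cv2.resize(v,(400,400),interpolation=cv2.INTER_CUBIC) for v in(a,b)]))
E
```

```text
t: 15.43
position: [424.1, -86.2, 111.5]
ee_rot: [0.663, 0.666, 0.246, 0.236]
wrist_force: [0.1, -0.5, -1.0]
width: 0.2
```

View pics/a8.png

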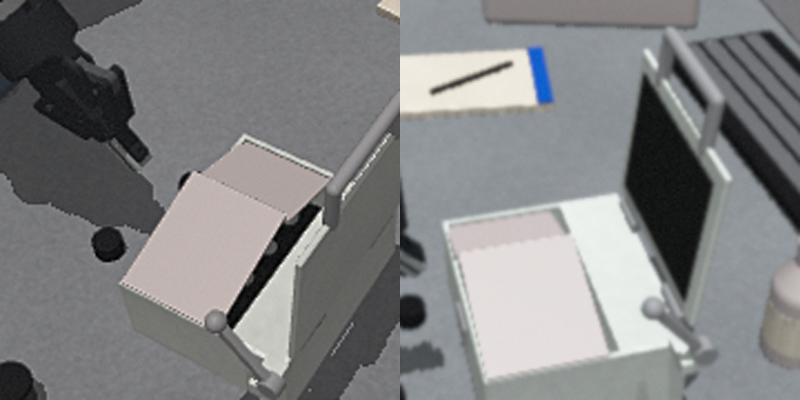

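The view shows the gripper tilted in front of the case (tip at crop (145,160)), with the wide flap raised off the narrow one. I'll check which joint limit stopped the descent.

```bash
python3 -c "
from workcell import status;import numpy as np;o=status.get_obs();print(np.round(o['q'],3),np.round(o['position'],1))"
```

```text
[-0.411 -0.427 -1.132  0.214  0.273  1.249] [423.7 -85.7 113. ]
```

```bash
cat > go.py <<'E'
import sys
from h import *
from workcell import status
def go(p,tilt):
    o=status.get_obs(); R=Ro.from_quat(o["ee_rot"])
    T=Ro.from_euler('y',-tilt)*Ro.from_matrix(np.array([[0,1,0],[1,0,0],[0,0,-1.]]))
    print("pos",np.round(o["position"],1),"shift(tool now)",np.round(R.inv().apply(np.array(p)-o["position"]),1),"shift(target axes)",np.round(T.inv().apply(np.array(p)-o["position"]),1),"rotvec",np.round((R.inv()*T).as_rotvec(),3))
a=[float(v) for v in sys.argv[1:]]; go(a[:3],a[3])
E
python3 go.py 418 -74 115 .43
```

```text
pos [423.7 -85.7 113. ] shift(tool now) [11.8 -3.1 -5. ] shift(target axes) [11.7 -4.3 -4.2] rotvec [ 0.269 -0.014  0.001]
```

```bash
python3 -m crank '[[[6,-2,-3,0.09,-0.005,0,0],[6,-1,-2,0.09,-0.005,0,0],[0,0,0,0.089,-0.004,0,0],[0,-6,13,0,0,0,0],[0,-6,13,0,0,0,0],[0,-6,13,0,0,0,0],[0,0,0,0,0,0,0],[0,0,0,0,0,0,0]]]'; python3 go.py 456.5 -74 73 .43
```

```text
t: 16.2
position: [417.8, -73.5, 73.0]
ee_rot: [0.69, 0.691, 0.151, 0.152]
wrist_force: [0.1, -0.6, 0.5]
width: 0.1
pos [417.8 -73.5  73. ] shift(tool now) [-0.5 35.1 16.2] shift(target axes) [-0.5 35.1 16.2] rotvec [0.002 0.001 0.001]
```

```bash
python3 -m crank '[[[0,9,4,0,0,0,0],[0,9,4,0,0,0,0],[0,9,4,0,0,0,0],[0,8,4,0,0,0,0],[0,0,0,0,0,0,0],[-4,6.3,-13.6,0,0,0,0],[-7,5.8,-12.7,0,0,0,0],[-8,5.4,-11.8,0,0,0,0],[-10,5,-10.9,0,0,0,0],[-12,4.2,-9.1,0,0,0,0],[-13,3.3,-7.3,0,0,0,0],[-19,2.9,-6.4,0,0,0,0]]]'; python3 - <<'E'
from workcell import optics
import cv2,numpy as np
a=optics.camera("scene")["pixels"][150:330,160:340,::-1];b=optics.camera("side")["pixels"][150:330,240:420,::-1]
cv2.imwrite("pics/a9.png",np.hstack([cv2.resize(v,(400,400),interpolation=cv2.INTER_CUBIC) for v in(a,b)]))
E
```

```text
t: 17.2
position: [449.0, -144.7, 146.3]
ee_rot: [0.692, 0.691, 0.147, 0.145]
wrist_force: [-56.2, 1.6, -0.9]
width: -0.2
```

View pics/a9.png

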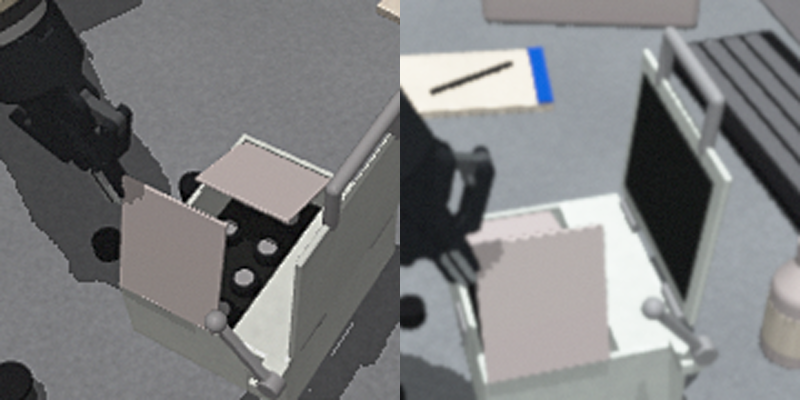

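The wide flap is lifted to roughly 1.2 rad (its edge runs from scene crop (125,180) to (230,225)), and the narrow flap is visibly not quite flat. I'll back off, go vertical, and press the narrow flap deeper.

```bash
python3 -m crank '[[[0,-14,-6,0,0,0,0],[0,-14,-6,0,0,0,0],[0,10,-23,0,0,0,0],[0,11,-23,0,0,0,0],[0,11,-23,0,0,0,0],[0,11,-23,0.108,0,0,0],[0,0,0,0.108,0,0,0],[0,0,0,0.108,0,0,0],[0,0,0,0.108,0,0,0],[0,0,0,0,0,0,0]]]'; python3 go.py 495 -41 240 0
```

```text
t: 18.13
position: [429.4, -146.7, 245.1]
ee_rot: [0.706, 0.708, 0.003, 0.003]
wrist_force: [0.8, -1.3, -1.3]
width: -0.1
pos [ 429.4 -146.7  245.1] shift(tool now) [105.5  65.8   5.7] shift(target axes) [105.7  65.6   5.1] rotvec [ 0.008 -0.001  0.002]
```

```bash
python3 -m crank '[[[26,10,0,0.008,0,0.002,0],[26,10,0,0,0,0,0],[26,15,0,0,0,0,0],[26,15,0,0,0,0,0],[0,15,0,0,0,0,0],[0,0,35,0,0,0,0],[0,0,35,0,0,0,0],[0,0,35,0,0,0,0],[0,0,30,0,0,0,0],[0,0,20,0,0,0,0],[0,0,5,0,0,0,0],[0,0,0,0,0,0,0]]]'; python3 -m crank '[[[0,0,5,0,0,0,0],[0,0,5,0,0,0,0],[0,0,0,0,0,0,0]]]'; python3 -m crank '[[[0,0,3,0,0,0,0],[0,0,2,0,0,0,0],[0,0,0,0,0,0,0]]]'
```

```text
t: 19.13
position: [493.5, -42.6, 87.9]
ee_rot: [0.708, 0.707, 0.004, 0.004]
wrist_force: [0.5, 0.0, 0.6]
width: 0.0
t: 19.38
position: [494.3, -42.8, 78.7]
ee_rot: [0.708, 0.707, 0.004, 0.005]
wrist_force: [-0.2, -0.4, 0.1]
width: -0.2
t: 19.63
position: [493.9, -42.8, 73.3]
ee_rot: [0.708, 0.706, 0.004, 0.005]
wrist_force: [-1.1, -0.4, 0.3]
width: -0.0
```

```bash
python3 -m crank '[[[0,0,3,0,0,0,0],[0,0,2,0,0,0,0],[0,0,0,0,0,0,0]]]'; python3 -m crank '[[[0,0,3,0,0,0,0],[0,0,0,0,0,0,0]]]'; python3 -m crank '[[[0,0,3,0,0,0,0],[0,0,0,0,0,0,0]]]'
```

```text
t: 19.88
position: [493.7, -42.8, 68.0]
ee_rot: [0.708, 0.707, 0.004, 0.004]
wrist_force: [-0.3, -0.1, 0.2]
width: -0.3
t: 20.05
position: [493.7, -42.8, 64.9]
ee_rot: [0.708, 0.707, 0.004, 0.004]
wrist_force: [-0.5, -0.0, -0.9]
width: -0.2
t: 20.22
position: [493.8, -42.8, 62.0]
ee_rot: [0.708, 0.707, 0.004, 0.004]
wrist_force: [0.1, 0.1, -0.7]
width: -0.2
```

```bash
python3 -m crank '[[[0,0,2,0,0,0,0],[0,0,0,0,0,0,0]]]'
```

```text
t: 20.38
position: [493.8, -42.8, 60.1]
ee_rot: [0.708, 0.707, 0.004, 0.004]
wrist_force: [0.2, -0.2, 0.4]
width: -0.0
```

```bash
python3 -m crank '[[[0,0,2,0,0,0,0],[0,0,0,0,0,0,0]]]'; python3 -m crank '[[[0,0,1.5,0,0,0,0],[0,0,0,0,0,0,0],[0,0,0,0,0,0,0]]]'
```

```text
t: 20.55
position: [493.9, -42.8, 58.1]
ee_rot: [0.708, 0.707, 0.004, 0.004]
wrist_force: [0.4, 0.7, 0.2]
width: 0.2
t: 20.8
position: [494.0, -42.8, 56.8]
ee_rot: [0.708, 0.707, 0.004, 0.004]
wrist_force: [-0.6, -0.8, -0.6]
width: 0.2
```

```bash
for i in 1; do python3 -m crank '[[[0,0,1.5,0,0,0,0],[0,0,0,0,0,0,0]]]'; done; python3 -m crank '[[[0,0,1.5,0,0,0,0],[0,0,0,0,0,0,0]]]'; python3 - <<'E'
from workcell import optics
from h import *
import cv2
o=[]
for n,(c,r) in {"scene":(200,150),"side":(245,150)}.items():
    p=optics.camera(n); cv2.imwrite(f"pics/n_{n}.png",p["pixels"][:,:,::-1]); i=cv2.resize(p["pixels"][r:r+140,c:c+100,::-1],(400,560),interpolation=cv2.INTER_CUBIC)
    W=lambda q: tuple(int(v) for v in (proj(p,rz(-.006)@np.array(q)+[530,-79,0])-[c,r]+.5)*4)
    for a,col in((0,(0,200,0)),(.12,(0,0,255))):
        for x in(-83,17): cv2.circle(i,W(narrow(a,x,85,4)),3,col,1)
    for q in[(-85,100,80),(-85,-100,80),(27,-100,80),(27,100,80)]: cv2.circle(i,W(q),3,(255,0,0),1)
    o.append(i)
cv2.imwrite("pics/a10.png",np.hstack(o))
E
```

```text
t: 20.97
position: [494.0, -42.8, 55.2]
ee_rot: [0.708, 0.707, 0.004, 0.004]
wrist_force: [0.2, -0.8, -0.6]
width: -0.3
t: 21.13
position: [494.2, -42.8, 54.6]
ee_rot: [0.708, 0.707, 0.004, 0.005]
wrist_force: [-6.2, 0.3, 17.8]
width: 0.0
```

The narrow flap hit its stop at reported z 54.6 with 18 N, so the true tips are about 21 mm behind the TCP and the narrow flap is at 0. Now the wide flap again; its stop should come near reported z 62.

```bash
python3 -m crank '[[[0,0,-15,0,0,0,0],[0,0,-34,0,0,0,0],[0,0,-34,0,0,0,0],[0,0,-34,0,0,0,0],[0,0,-34,0,0,0,0],[0,0,-34,0,0,0,0],[-25,-3,0,0,0,0,0],[-35,-3,0,0,0,0,0],[-35,-3,0,0,0,0,0],[-35,-3,0,0,0,0,0],[-35,-1,0,0,0,0,0],[-23,0,0,0,0,0,0]]]'; python3 go.py 481 -228 144 0
```

```text
t: 22.23
position: [477.9, -233.4, 238.7]
ee_rot: [0.708, 0.706, 0.004, 0.005]
wrist_force: [0.2, -0.1, -0.3]
width: 0.1
pos [ 477.9 -233.4  238.7] shift(tool now) [ 5.5  1.9 94.8] shift(target axes) [ 5.4  3.1 94.7] rotvec [ 0.012  0.001 -0.003]
```

```bash
python3 -m crank '[[[2,2,25,0.012,0,-0.003,0],[3,1,25,0,0,0,0],[0,0,25,0,0,0,0],[0,0,20,0,0,0,0],[13,0,0,0,0,0,0],[13,0,0,0,0,0,0],[14,0,0,0,0,0,0],[13,0,2,0,0,0,0],[14,0,3,0,0,0,0],[10,0,5,0,0,0,0],[10,0,5,0,0,0,0],[9,0,8,0,0,0,0]]]'; python3 -m crank '[[[9,0,9,0,0,0,0],[6,0,10,0,0,0,0],[6,0,10,0,0,0,0],[3,0,8,0,0,0,0],[3,0,8,0,0,0,0],[1,0,6,0,0,0,0],[0,0,4,0,0,0,0],[0,0,0,0,0,0,0]]]';python3 go.py 481 -102 62 0
```

```text
t: 23.23
position: [482.3, -128.7, 121.2]
ee_rot: [0.706, 0.708, 0.0, 0.001]
wrist_force: [0.4, -0.1, 1.5]
width: -0.0
t: 23.9
position: [481.2, -101.8, 64.9]
ee_rot: [0.707, 0.708, -0.001, -0.0]
wrist_force: [-0.7, -0.4, -0.0]
width: -0.1
pos [ 481.2 -101.8   64.9] shift(tool now) [-0.2 -0.2  2.9] shift(target axes) [-0.2 -0.2  2.9] rotvec [-0.001  0.     0.001]
```

```bash
python3 -m crank '[[[0,0,2,0,0,0,0],[0,0,0,0,0,0,0]]]';python3 -m crank '[[[0,0,1.5,0,0,0,0],[0,0,0,0,0,0,0]]]'
```

```text
t: 24.07
position: [481.8, -102.0, 63.8]
ee_rot: [0.707, 0.707, -0.0, 0.0]
wrist_force: [0.4, -0.2, -0.2]
width: 0.1
t: 24.23
position: [481.8, -101.9, 62.4]
ee_rot: [0.707, 0.708, -0.0, 0.0]
wrist_force: [0.2, -0.9, 0.0]
width: 0.5
```

```bash
python3 -m crank '[[[0,0,1,0,0,0,0],[0,0,0,0,0,0,0]]]'
```

```text
t: 24.4
position: [481.9, -101.9, 61.9]
ee_rot: [0.707, 0.708, -0.0, 0.001]
wrist_force: [-3.5, -0.2, 9.5]
width: 0.0
```

The wide flap is at its stop too (z 61.9, 9.5 N). Back to the handle, going 22 mm deeper this time.

```bash
python3 -m crank '[[[0,0,-15,0,0,0,0],[0,0,-35,0,0,0,0],[0,0,-35,0,0,0,60],[0,0,-35,0,0,0,60],[0,0,-35,0,0,0,60],[3,0,-35,0,0,0,60],[9,0,-35,0,0,0,60],[9,10,-31,0,0,0,60],[0,30,0,0,0,0,60],[0,30,0,0,0,0,60],[0,30,0,0,0,0,60],[0,30,0,0,0,0,60]]]'; python3 -m crank '[[[0,15,0,0,0,0,60],[0,7,0,0,0,0,60],[0,0,0,0,0,0,60]]]'; python3 go.py 634 -80 320 0; python3 - <<'E'
from workcell import optics,models
from h import *
for n in("wrist","side","scene"):
    p=optics.camera(n)
    print(n,[(np.round(d["box"]).tolist(),round(d["conf"],2)) for d in models.recognise(p,"lid_handle")[:2]])
    for al in(1.66,1.72): print(al,[np.round(proj(p,lid(al,y,190)+[530,-79,0])).tolist() for y in(56,-56)])
E
```

```text
t: 25.4
position: [612.9, -80.3, 317.5]
ee_rot: [0.707, 0.708, 0.0, 0.001]
wrist_force: [1.1, 0.3, 1.1]
width: 60.1
t: 25.65
position: [634.8, -80.3, 315.7]
ee_rot: [0.707, 0.708, -0.001, -0.0]
wrist_force: [-0.4, -0.3, -1.0]
width: 60.4
pos [634.8 -80.3 315.7] shift(tool now) [ 0.3 -0.8 -4.3] shift(target axes) [ 0.3 -0.8 -4.3] rotvec [-0.002  0.     0.002]
wrist [([308.0, 222.0, 32.0, 262.0], 0.82)]
1.66 [[316.0, 163.0], [316.0, 342.0]]
1.72 [[337.0, 162.0], [333.0, 341.0]]
side [([363.0, 228.0, 54.0, 134.0], 0.61), ([323.0, 257.0, 132.0, 192.0], 0.51)]
1.66 [[361.0, 163.0], [385.0, 196.0]]
1.72 [[367.0, 163.0], [391.0, 196.0]]
scene [([322.0, 252.0, 56.0, 116.0], 0.57)]
1.66 [[343.0, 191.0], [309.0, 238.0]]
1.72 [[349.0, 195.0], [315.0, 241.0]]
```

```bash
python3 -m crank '[[[0,0,16,0,0,0,60],[0,0,20,0,0,0,60],[0,0,20,0,0,0,60],[0,0,14,0,0,0,60],[0,0,6,0,0,0,60],[0,0,0,0,0,0,60]]]'; python3 -m crank '[[[0,0,0,0,0,0,45],[0,0,0,0,0,0,35],[0,0,0,0,0,0,25],[0,0,0,0,0,0,18],[0,0,0,0,0,0,12],[0,0,0,0,0,0,6],[0,0,0,0,0,0,0],[0,0,0,0,0,0,0],[0,0,0,0,0,0,0]]]'
```

```text
t: 26.45
position: [632.7, -80.4, 240.7]
ee_rot: [0.707, 0.708, -0.001, -0.0]
wrist_force: [0.1, 0.1, 0.9]
width: 60.0
t: 27.2
position: [634.0, -80.5, 241.8]
ee_rot: [0.707, 0.708, 0.0, 0.001]
wrist_force: [0.8, -0.1, 6.2]
width: 9.9
```

Gripped (9.9 mm on the 12 mm bar). Now I swing the lid about its hinge.

```bash
python3 -m crank '[[[0,-8.4,-0.8,-0.055,0,0,0],[0,-8.4,-0.8,-0.055,0,0,0],[0,-8.4,-0.8,-0.055,0,0,0],[0,-8.4,-0.8,-0.055,0,0,0]]]'; python3 -m crank '[[[0,-8.4,-0.8,-0.055,0,0,0],[0,-8.4,-0.8,-0.055,0,0,0],[0,-8.4,-0.8,-0.055,0,0,0],[0,-8.4,-0.8,-0.055,0,0,0]]]'; python3 -m crank '[[[0,-8.4,-0.8,-0.055,0,0,0],[0,-8.4,-0.8,-0.055,0,0,0],[0,0,0,0,0,0,0]]]'
```

```text
t: 27.53
position: [599.2, -80.5, 241.2]
ee_rot: [0.702, 0.703, 0.078, 0.078]
wrist_force: [-0.5, -0.8, -1.4]
width: 10.1
t: 27.87
position: [566.0, -80.5, 234.4]
ee_rot: [0.689, 0.69, 0.155, 0.155]
wrist_force: [1.2, -1.4, -3.3]
width: 9.7
t: 28.12
position: [546.9, -80.2, 225.1]
ee_rot: [0.681, 0.681, 0.191, 0.191]
wrist_force: [8.0, 0.4, -19.5]
width: 9.6
```

```bash
python3 -m crank '[[[0,-8.4,0.2,-0.055,0,0,0],[0,-8.4,0.2,-0.055,0,0,0],[0,-8.4,0.2,-0.055,0,0,0],[0,0,0,0,0,0,0],[0,0,0,0,0,0,0]]]'; python3 - <<'E'
from workcell import optics,models,status
from h import *
import cv2
o=status.get_obs();R=Ro.from_quat(o["ee_rot"]).as_matrix();b=o["position"]-37*R[:,2]-[615,-79,90];print("FK bar rel",np.round(b,1),np.hypot(b[0],b[2]),"lid",np.arctan2(b[2],-b[0])-.016,"tilt",np.arctan2(R[0,2],-R[2,2]))
im=[]
for n,(c,r) in {"scene":(190,150),"side":(280,120)}.items():
    p=optics.camera(n); cv2.imwrite(f"pics/f_{n}.png",p["pixels"][:,:,::-1]); i=cv2.resize(p["pixels"][r:r+200,c:c+133,::-1],(400,600),interpolation=cv2.INTER_CUBIC)
    W=lambda q: tuple(int(v) for v in (proj(p,rz(-.006)@np.array(q)+[530,-79,0])-[c,r]+.5)*3)
    for a,col in((.80,(0,0,255)),(.9,(0,200,0)),(1.0,(255,0,0))):
        for q in(lid(a,-95,150,3),lid(a,95,150,3),lid(a,-122,76),lid(a,56,190),lid(a,-56,190)): cv2.circle(i,W(q),2,col,1)
    im.append(i)
cv2.imwrite("pics/f.png",np.hstack(im))
E
```

```text
t: 28.53
position: [529.2, -80.0, 212.8]
ee_rot: [0.662, 0.663, 0.247, 0.247]
wrist_force: [-6.6, 5.7, 2.4]
width: 9.7
FK bar rel [-110.1   -1.   150.8] 186.66765093550933 lid 0.9242457775566841 tilt 0.7140727942968376
```

View pics/f.png

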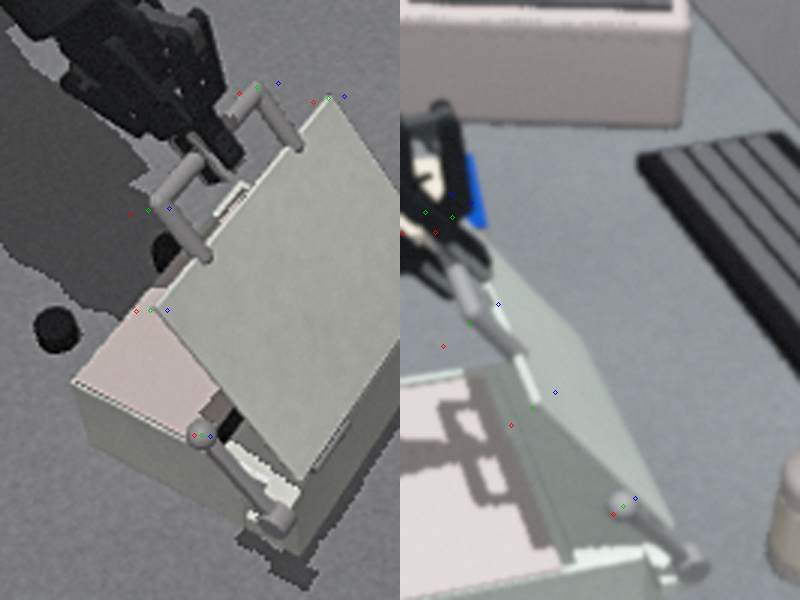

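All points lie on the 0.9 markers: the ball at side (623,505) gives a pointer of about 0.90, and the lid corners at side (535,405) and scene (155,308) give a lid angle of about 0.91–0.92. One tiny trim, then settle and hand in.

```bash
python3 -m crank '[[[0,-3,0,-0.02,0,0,0],[0,0,0,0,0,0,0],[0,0,0,0,0,0,0],[0,0,0,0,0,0,0],[0,0,0,0,0,0,0],[0,0,0,0,0,0,0]]]'; python3 - <<'E'
from workcell import status,sign_off
from h import *
o=status.get_obs();R=Ro.from_quat(o["ee_rot"]).as_matrix();b=o["position"]-37*R[:,2]-[615,-79,90]
print("lid",np.arctan2(b[2],-b[0])-.016,np.round(o["qd"],3),np.round(o["wrist_force"],1),o["width"])
print(sign_off())
E
```

```text
t: 29.13
position: [528.4, -79.8, 211.6]
ee_rot: [0.659, 0.661, 0.254, 0.253]
wrist_force: [-0.7, 5.9, -1.1]
width: 9.8
lid 0.9131787223925213 [-0.    -0.001  0.002 -0.    -0.001 -0.002] [-0.7  5.9 -1.1] 9.812917742993852
the job is handed in; nothing more can be done
None
```

I folded the narrow flap and then the wide one flat, swung the lid down by its handle, and handed the job in at about 29 s with the lid still held in the gripper. Sign-off gives no verdict, so what follows rests on my own checks.

**Last checks**
- **Flaps:** both were pressed onto their stops, the narrow one at 18 N and the wide one at 9.5 N. I did not re-measure their angles in a picture after that.
- **Lid and pointer:** the lid stood at about 0.91 rad by arm position (about 0.92 in the last picture, before a final 0.02 rad trim). The pointer reads about 0.90 rad in both views. The estimated difference is about 0.02 rad, against the 0.09 rad allowed.
- **Steadiness and grip:** the arm was still and the wrist force was under 7 N. The fingers stopped at 9.8 mm on the 12 mm bar with the grip commanded fully shut, so they are holding it, though the reading disagrees by about 2 mm.
- **Pointer and desk items:** the pointer ball was where I first measured it. The items visible in the pictures looked undisturbed, but I did not measure them again.

**What went wrong on the way**
- **Fingertip offset:** the shut fingertips turned out to sit about 21 mm behind the reported tool point. Because of that, the first folds left both flaps at about 0.2 rad and the first handle grip closed above the bar.
- **How I fixed it:** I lifted the wide flap again by its front edge, which gave a brief 56 N reading at the wrist, below the 120 N limit. I then refolded both flaps in the right order and gripped the handle deeper.

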